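# Clamp the chuck adapter in its holding fixture

## Task

Lift the sprung clamp bar of the holding fixture by its knob and turn it well aside, then take the steel chuck adapter from the black rack and lay it in the fixture's two V rests with its small-diameter end to the left (the comb side), feeling along for the locating gap until its flange drops fully home. Then lift the bar, swing it back over the adapter and lower it gently between the fork's ears so that it rests on the adapter. Do not force the adapter against the fixture, never let go of the bar so that it snaps down on its spring, and leave the other things on the counter where they are.

Things in the scene. Friction and masses are not known exactly. Their poses are not given: they have to be found in the camera images.
- fixture: Fixture fixed on the counter; origin on the counter under the V rests' middle. Grey base, x -65 to 85, y -90 to 90, 12 mm high. Two aluminium 90-degree V rests 8 mm thick at y -60 and +75 mm hold a 26 mm barrel along the fixture's y axis at x = 0, axis 45 mm above the counter. Between them a comb locates its flange, and a clamp bar on a post comes down over it at y -38 mm.
- comb_nominal (a point): Fixed point of the fixture at x 0, y +38 mm, 30 mm above the counter: mean place of the comb's gap. The comb is two steel blocks, flat tops at this height, each 18 mm long (y) by 20 mm wide (x), with an 11 mm gap between. The comb is set anew each time: the gap's middle lies up to 9 mm either way along y, is not measured and must be felt for (or seen). It stays put under working forces.
- fork (a point): Point of the fixture at x -40, y -38 mm, 67 mm above the counter: middle of the top of the fork in which the bar's front rests. Two ears, 12 mm in x, 10 mm wide in y, inner faces 22 mm apart, their tops at this height.
- post_top (a point): Top of the steel clamp post, 100 mm above the counter at fixture x 62, y -38 mm, on the axis about which the clamp bar turns and along which it slides. Bar hub 31 mm in diameter.
- lift (a joint): How far the clamp bar is raised up its post, 0 (down) to 0.030 m (up stop). A spring pulls it down, with weight about 6.5 N at 0, 9.5 N at 0.030; it never stays up by itself. At 0 the bar's underside is 55 mm above the counter; on a seated adapter (top at 58) it rests at about 0.003, on an unseated one higher. Above about 0.014 it clears the fork's ears and can turn.
- swing (a joint): Turn of the clamp bar about its post, rad, counter-clockwise from above, range -0.06 to 1.6. 0: the bar points along the fixture's -x, over the V rests and between the fork's ears (4 mm play each side). 1.4: turned aside, pointing nearly to the fixture's -y; well aside is 1.2 or more. It stays where it is left (light friction).
- knob (a point): Upright black cylindrical knob, 22 mm diameter, 40 mm high, on the clamp bar near its free end, 122 mm from the post's axis. The point is on its axis, 24 mm above the bar's top face, 16 mm below the knob's top, 89 mm above the counter with the bar down. The bar is a steel flat 14 mm wide, 10 mm thick, 130 mm long.
- adapter_center (a point): Steel chuck adapter, 0.4 to 0.65 kg; point on its axis, near its centre of mass. Barrel 26 mm diameter along its own y from -78 to +92 mm, flange 42 mm diameter, 8 mm wide centred at y +38, thin spigot 16 mm diameter from +92 to +104 mm. It waits level, 45 mm above the counter, in a black rack (V rests at its y -52 and +64, base 10 mm high).
- flange (a point): Centre of the adapter's flange, on its axis at its own y = +38 mm. Seated, the adapter's +y is the fixture's +y, the axis is 45 mm above the counter and the flange hangs 6 mm deep in the comb's gap (1.5 mm play each way). While the flange rides on the comb's tops the axis is 51 mm above the counter.
- cap: Bystander: grey laser-guide housing cap 60 x 45 x 38 mm, origin under its centre.
- block1: Bystander: aluminium sacrificial block 75 x 50 x 25 mm, origin under its centre.
- block2: Bystander: the second, equal aluminium block 75 x 50 x 25 mm, origin under its centre.
- collar: Bystander: yellow depth-stop collar, ring 48 mm in diameter, 16 mm high, origin under its centre.
- oil: Bystander: white bottle 52 mm in diameter, 130 mm high, origin under its centre.
- square: Bystander: small engineer's square lying flat, stock 18 x 75 x 14 mm, blade 100 mm long; origin under the middle of the stock.

How it is judged:
On the way, in this order (a step that is already met when the one before it is completed fails the run):
1. the bar is turned well aside while the adapter is still in the rack (value of joint swing above 1.1 rad and distance of adapter_center from where it was at the start of the episode below 0.02 m), for 0.2 s.
2. the adapter lies home in the V rests, its flange in the comb's gap, the bar still aside (z of adapter_center in the frame of fixture between 0.0425 and 0.0475 m and x of adapter_center in the frame of fixture between -0.003 and 0.003 m and y of adapter_center in the frame of fixture between -0.0125 and 0.0125 m and y of flange in the frame of fixture above 0.02 m and angle between the y axis of adapter_center and the y axis of fixture, either way round below 0.04 rad and value of joint swing above 1 rad), for 0.2 s.
3. the bar is back over the adapter, still held above it (z of adapter_center in the frame of fixture between 0.0425 and 0.0475 m and x of adapter_center in the frame of fixture between -0.003 and 0.003 m and y of adapter_center in the frame of fixture between -0.0125 and 0.0125 m and y of flange in the frame of fixture above 0.02 m and angle between the y axis of adapter_center and the y axis of fixture, either way round below 0.04 rad and value of joint swing below 0.15 rad and value of joint lift above 0.008 m).
At the end, for the whole second after the job is handed in: Adapter at rest in the V rests: axis 45 mm high within 2.5, sideways within 3, along within 12.5 mm of nominal, within 0.04 rad of the rests' line (flange in the gap); bar over it (swing within 0.1 rad of 0) and down on it (lift 0.8 to 6 mm) (z of adapter_center in the frame of fixture between 0.0425 and 0.0475 m and x of adapter_center in the frame of fixture between -0.003 and 0.003 m and y of adapter_center in the frame of fixture between -0.0125 and 0.0125 m and y of flange in the frame of fixture above 0.02 m and angle between the y axis of adapter_center and the y axis of fixture, either way round below 0.04 rad and value of joint swing between -0.1 and 0.1 rad and value of joint lift between 0.0008 and 0.006 m and linear speed of adapter below 0.02 m/s); the robot touches nothing.
It fails at once if the adapter is forced, dropped or hit against the fixture or by its bar with more than 60 N, all their contacts added up (contact force between adapter and fixture above 60 N).
It fails at once if the bar snaps down on its spring faster than 0.5 m/s (velocity of joint lift below -0.5 m/s).
It fails at once if a bystander on the counter is shifted more than 20 mm (distance of any of cap, block1, block2, collar, oil, square from where it was at the start of the episode above 0.02 m).
It also fails if it takes over 72 s, if anything falls off the work surface, if the arm or the gripper's body presses on something with over 40 N, if the wrist force passes 120 N, or if a joint passes its speed limit or range.

## Robot

A 6-joint arm with a two-finger parallel gripper is mounted at the origin on the work surface. World frame = base frame: x ahead of the robot, y to its left, z up, the work surface at z = 0. Lengths are in m, angles in rad, forces in N, time in s.
With the tool pointing down it reaches from about 0.4 to 0.825 m from the base axis. Payload 7 kg.
Tool frame: the origin (TCP) lies on the centre line of the jaws, within the pads' length; the fingertips stand tip_reach ahead of it and the grasp point (between the pads) is the TCP (tip_reach is the distance from the TCP to the fingertips, in m); z points along the fingers, y is the line along which they close (so a half turn about z gives the same grasp; the last joint's range is limited). The gripper opens to 88 mm and grips with 3 to 60 N. Pads are 19 mm wide; open, the fingers measure 130 mm over their backs; the gripper's body (78 mm by 193 mm) begins 47 mm behind the grasp point.
Start: joints at [1.396, 0.359, 0.012, 0, -1.224, -0.288], TCP at [0.301, 0.604, 0.246] pointing down, gripper open.
Joint ranges: [-3.07, 3.07], [-1.43, 2.12], [-1.02, 1.25], [-3.03, 1.67], [-3.05, -0], [-3.03, 3.03]. Speed limits (rad/s): [2.39, 2.39, 3.01, 3.14, 3.14, 3.14].

## Interface

Orientations are given as [roll, pitch, yaw] about the fixed x, y, z axes, in that order (R = Rz(yaw) Ry(pitch) Rx(roll)).
In Python, from station import get_state, grab_frame, calibration, job_done, find_in, mark_of, tip_reach gives the robot as it stands.
- The arm moves only by the shell command python3 -m handwheel 'ROWS' [OPENING] [FORCE]. ROWS is JSON, a list of rows, each an object with "delta_pos": the shift along the world's x, y, z in units of 30 mm (1.0 is 30 mm), a list of three; "dr": the turn, a rotation vector about the world's x, y, z in degrees, a list of three. In form: [{"delta_pos": [tx, ty, tz], "dr": [rx, ry, rz]}, ...]. A call has 1 to 10 rows; each row shifts and turns the commanded pose from where the row before left it; what a row does not reach is not made up. A row lasts 1/10 s, in which the tool goes at most 50 mm and 8.59 degrees, less where a joint would pass 70% of its speed; a pose out of reach is approached as far as the arm can. A call is refused whole if a number of a shift passes 1 or a number of a turn 8.59, either way. A call with a gripper value outside its range is refused whole. OPENING is the closure, from -1 (fully open) to 1 (shut), set as the call begins (- or left out, the last holds). The fingers move at their own pace and stop on an object; FORCE is the grip in N (left out, the last holds). Time passes only in rows, so rows that do not move let the fingers close. It gives the time, the measured TCP pose, the force, the opening and the grip force at its end, in the units of the state.
- get_state(): the state, without advancing time (a new reading comes with each control period).
- grab_frame(name): name is "scene" or "top"; returns the picture (480x640x3 uint8, red, green, blue); there is no depth.
- calibration(name): a dict with "fx", "fy", "cx", "cy" (pixels), "extrinsics" (4x4, takes a point from world to camera coordinates). Camera axes: x right, y down, z forward; pixel columns grow to the right and rows downward; lengths in m; the calibration is good to about 2 mm. A picture is of the moment at which its call begins. calibration takes no time and is no camera call.
- job_done(): hands the job in; it is judged then, once.
Trained networks look in the newest picture that a camera, given by its name, has taken for a name from the list of things; names that differ only in an ending like _2 or _b are one class to them, and where a whole thing is asked for, a point or a joint stands for the part that bears it (a point fixed in the world has none). Each returns a list of dicts, best first, with "conf" (0 to 1); they miss things now and then, are a little off and sometimes report something else, mostly with a low value. They report only what shows in the picture. A call takes as long as a camera call.
- find_in(camera, query): "location" ([column, row] in pixels, amid what is visible of it).
- mark_of(camera, query): "location" ([column, row] in pixels: a listed point, or the origin of a listed thing).
The state is a dict: "t": time; "q": joint angles; "qd": joint speeds; "joint_efforts": joint torques, N m; "eef_pos": TCP position; "ee_rot": TCP orientation; "force": force on the tool from outside, world axes, zero at the start; "moment": the same for the moment, N m; "width": finger opening in m; "gripper_force": force on a finger pad.
Only numpy, scipy, OpenCV 4.12 (cv2) and the standard library are available. Lean on these libraries where they do the work, as an engineer would, in place of code of your own. Each camera call takes 0.05 s, during which the arm holds its last target. There are 200 camera calls.

## Working session

There is one attempt and no reset: what is moved stays moved. The work goes in short steps, Python scripts to look and compute and a shell command to move; the robot and the scene stay as the last step left them, time stands still between calls to the robot, and variables do not carry over. Pictures are saved under pics/ and viewed, at most 10 in all, crops included, and the job is handed in when it is done.

```bash
ls; mkdir -p pics; cat > h.py <<'E'
import numpy as np, cv2
from station import *
def ray(cam,px):
    c=calibration(cam);T=np.array(c["extrinsics"]);R,t=T[:3,:3],T[:3,3]
    d=R.T@np.array([(px[0]-c["cx"])/c["fx"],(px[1]-c["cy"])/c["fy"],1]);return -R.T@t,d
def at_z(cam,px,z):
    o,d=ray(cam,px);return o+d*(z-o[2])/d[2]
def proj(cam,p):
    c=calibration(cam);T=np.array(c["extrinsics"]);q=T[:3,:3]@np.array(p)+T[:3,3]
    return np.array([c["fx"]*q[0]/q[2]+c["cx"],c["fy"]*q[1]/q[2]+c["cy"]])
E
python3 - <<'E'
from h import *
for c in("scene","top"):
    f=grab_frame(c);cv2.imwrite(f"pics/{c}0.png",f[:,:,::-1])
    o,_=ray(c,(0,0));print(c,o.round(3))
    for n,z in [("fixture",0),("comb_nominal",.03),("fork",.067),("post_top",.1),("knob",.089),("adapter_center",.045),("flange",.045)]:
        r=mark_of(c,n)
        for x in r[:2]:print(n,np.round(x["location"],1),round(x["conf"],2),at_z(c,x["location"],z).round(4))
s=get_state();print(tip_reach,{k:np.round(v,3) for k,v in s.items()})
E
```

```text
pics
scene [ 1.078 -0.459  0.838]
fixture [300.1 287.3] 0.55 [0.5739 0.0211 0.    ]
comb_nominal [311.1 267.6] 0.95 [0.5717 0.0516 0.03  ]
fork [264.5 255.6] 0.85 [ 0.5157 -0.0127  0.067 ]
post_top [298.2 280.7] 0.65 [ 0.6216 -0.0287  0.1   ]
knob [258.  239.2] 0.72 [ 0.493  -0.0073  0.089 ]
adapter_center [387.9 199.6] 0.71 [0.5563 0.2887 0.045 ]
adapter_center [283.1 421.6] 0.53 [ 0.7679 -0.1977  0.045 ]
flange [385.2 182.1] 0.81 [0.5157 0.3277 0.045 ]
top [0.492 0.045 0.988]
fixture [343.  256.2] 0.81 [0.5615 0.0222 0.    ]
fixture [199.  272.9] 0.43 [0.5258 0.3373 0.    ]
comb_nominal [327.9 253.8] 0.64 [0.5646 0.0548 0.03  ]
fork [360.1 274.8] 0.77 [ 0.519  -0.0107  0.067 ]
fork [200.6 271.3] 0.7 [0.5268 0.3143 0.067 ]
post_top [373.4 220.1] 0.75 [ 0.6258 -0.0359  0.1   ]
post_top [323.5 249.4] 0.15 [0.568  0.0628 0.1   ]
knob [358.2 283.5] 0.83 [ 0.5012 -0.0054  0.089 ]
adapter_center [209.4 259.6] 0.55 [0.552  0.3028 0.045 ]
flange [201.1 270. ] 0.98 [0.5303 0.3197 0.045 ]
0.019 {'t': np.float64(0.8), 'q': array([ 1.396,  0.359,  0.012, -0.   , -1.224, -0.288]), 'qd': array([-0.001,  0.   , -0.   , -0.   , -0.   , -0.   ]), 'joint_efforts': array([ 0.0000e+00, -5.8228e+01,  2.9329e+01,  7.0020e+00,  1.3000e-02,
       -0.0000e+00]), 'eef_pos': array([0.301, 0.604, 0.246]), 'ee_rot': array([ 3.142,  0.   , -0.463]), 'force': array([ 0.193, -0.452, -0.216]), 'moment': array([-0.018,  0.015, -0.008]), 'gripper_force': np.float64(0.0), 'width': np.float64(0.088)}
```

View pics/scene0.png

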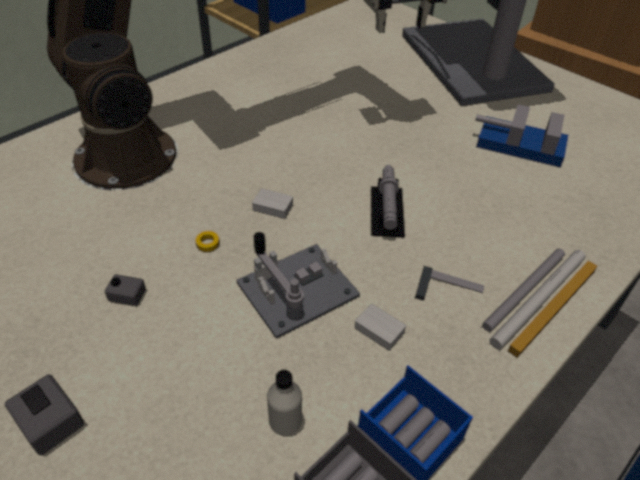

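View pics/top0.png

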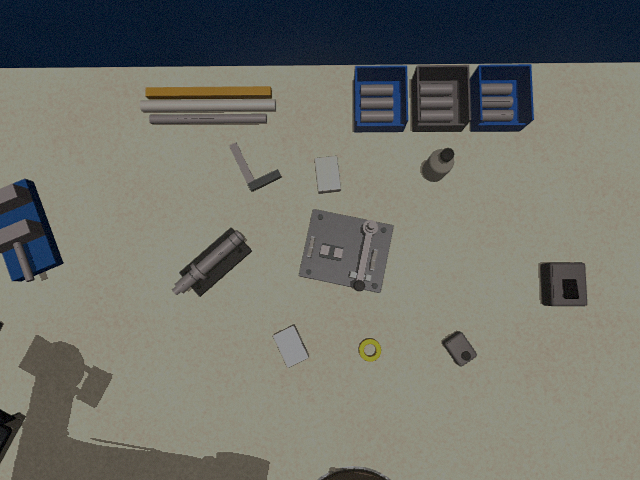

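The top view shows the fixture at about (346,250), with the comb at (331,252) and the knob at (359,284). The rack and adapter run from (238,238) to the small end at (180,290). I'll enlarge the picture to refine these.

```bash
python3 - <<'E'
from h import *
f=cv2.imread("pics/top0.png")
a=cv2.resize(f[200:300,290:400],None,fx=5,fy=5,interpolation=cv2.INTER_CUBIC)
b=cv2.resize(f[220:300,165:257],None,fx=2.5,fy=2.5,interpolation=cv2.INTER_CUBIC)
o=np.zeros((500,790,3),np.uint8);o[:500,:550]=a;o[:200,555:785]=b
cv2.imwrite("pics/crop1.png",cv2.convertScaleAbs(o,alpha=1.6))
E
```

```text
(no output)
```

View pics/crop1.png

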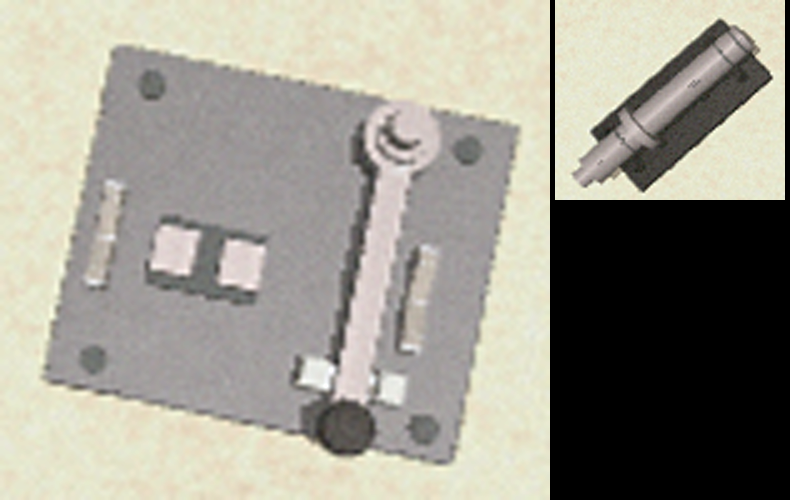

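```bash
python3 - <<'E'
from h import *
A=lambda x,y:((x+.5)/5-.5+290,(y+.5)/5-.5+200)
B=lambda x,y:((x-555+.5)/2.5-.5+165,(y+.5)/2.5-.5+220)
# base corners in fixture frame: top-left=(+x,+y)
src=np.array([[85,90],[85,-90],[-65,-90],[-65,90]])/1e3
dst=np.array([at_z("top",A(*p),.012)[:2] for p in [(115,44),(520,125),(450,464),(43,381)]])
def fit(s,d):
    sc,dc=s-s.mean(0),d-d.mean(0)
    th=np.arctan2((sc[:,0]*dc[:,1]-sc[:,1]*dc[:,0]).sum(),(sc*dc).sum())
    R=np.array([[np.cos(th),-np.sin(th)],[np.sin(th),np.cos(th)]]);t=d.mean(0)-R@s.mean(0);return th,R,t,(d-(s@R.T+t))
th,R,t,res=fit(src,dst);print("fixture",th,t,"\n",res.round(4))
loc=lambda p:(R.T@(p-t)).round(4)
for n,p,z in [("combL",(176,250),.03),("combR",(243,265),.03),("hub",(403,132),.1),("knobtop",(346,427),.105),("earL",(317,373),.067),("earR",(391,388),.067)]:
    w=at_z("top",A(*p),z)[:2];print(n,w.round(4),loc(w))
for n,p in [("spig",(579,178)),("fl",(636,129)),("big",(741,40))]:
    print(n,at_z("top",B(*p),.045).round(4))
for c in("scene","top"):
  for n in("adapter_center","flange","post_top","fork","knob","comb_nominal"):
    rs=[]
    for i in range(3):
        grab_frame(c);r=mark_of(c,n)
        if r: rs.append(at_z(c,r[0]["location"],dict(post_top=.1,fork=.067,knob=.089,comb_nominal=.03).get(n,.045))[:2].round(4))
    print(c,n,[x.tolist() for x in rs],loc(np.median(rs,0)))
E
```

```text
fixture -0.2068838655185919 [0.56421275 0.01814426] 
 [[-0.0005 -0.0006]
 [ 0.0001 -0.0001]
 [ 0.0008  0.0013]
 [-0.0004 -0.0005]]
combL [0.5736 0.0614] [0.0003 0.0443]
combR [0.5671 0.033 ] [-0.0002  0.0151]
hub [ 0.6141 -0.0294] [ 0.0586 -0.0363]
knobtop [ 0.4981 -0.0057] [-0.0598 -0.0369]
earL [0.5202 0.0037] [-0.0401 -0.0232]
earR [ 0.5141 -0.0262] [-0.04   -0.0537]
spig [0.4869 0.3747 0.045 ]
fl [0.5276 0.328  0.045 ]
big [0.6022 0.2412 0.045 ]
scene adapter_center [[0.5495, 0.2961], [0.5543, 0.2971], [0.4578, 0.021]] [-0.0715  0.269 ]
scene flange [[0.5193, 0.3297], [0.5505, 0.2967], [0.5154, 0.326]] [-0.1072  0.2921]
scene post_top [[0.6172, -0.0298], [0.6208, -0.0316], [0.6178, -0.0323]] [ 0.0627 -0.0377]
scene fork [[0.5184, -0.0105], [0.516, -0.0106]] [-0.0401 -0.0377]
scene knob [[0.4985, -0.0111], [0.4935, -0.0061], [0.4924, -0.0073]] [-0.064  -0.0394]
scene comb_nominal [[0.5752, 0.056], [0.579, 0.051], [0.5741, 0.0516]] [0.0039 0.035 ]
top adapter_center [[0.5505, 0.3023], [0.5573, 0.3038], [0.5587, 0.3027]] [-0.0652  0.2771]
top flange [[0.5236, 0.3214], [0.528, 0.3251], [0.5259, 0.3276]] [-0.1005  0.2925]
top post_top [[0.6224, -0.0368], [0.6206, -0.0421], [0.622, -0.0376]] [ 0.068  -0.0427]
top fork [[0.5174, -0.0078], [0.5107, -0.0055], [0.5155, -0.0106]] [-0.0423 -0.0354]
top knob [[0.4973, -0.0036], [0.4957, -0.005], [0.4957, -0.0072]] [-0.0623 -0.0367]
top comb_nominal [[0.5802, 0.0603], [0.5702, 0.0584], [0.5731, 0.0582]] [0.0004 0.0412]
```

```bash
python3 -m handwheel '[{"delta_pos":[0.32,-0.97,-0.05],"dr":[0,0,-4]},{"delta_pos":[0.32,-0.97,-0.05],"dr":[0,0,-4]},{"delta_pos":[0.32,-0.97,-0.05],"dr":[0,0,-4]},{"delta_pos":[0.32,-0.97,-0.05],"dr":[0,0,-4]},{"delta_pos":[0.32,-0.97,-0.05],"dr":[0,0,-4]},{"delta_pos":[0.32,-0.97,-0.05],"dr":[0,0,-4]},{"delta_pos":[0.32,-0.97,-0.05],"dr":[0,0,-4]},{"delta_pos":[0.32,-0.97,-0.05],"dr":[0,0,-4]},{"delta_pos":[0.32,-0.97,-0.05],"dr":[0,0,-4]},{"delta_pos":[0.32,-0.97,-0.05],"dr":[0,0,-4]}]' -1 40
python3 -m handwheel '[{"delta_pos":[0.32,-0.97,-0.05],"dr":[0,0,0]},{"delta_pos":[0.32,-0.97,-0.05],"dr":[0,0,0]},{"delta_pos":[0.32,-0.97,-0.05],"dr":[0,0,0]},{"delta_pos":[0.32,-0.97,-0.05],"dr":[0,0,0]},{"delta_pos":[0.32,-0.97,-0.05],"dr":[0,0,0]},{"delta_pos":[0.32,-0.97,-0.05],"dr":[0,0,0]},{"delta_pos":[0.32,-0.97,-0.05],"dr":[0,0,0]},{"delta_pos":[0.32,-0.97,-0.05],"dr":[0,0,0]},{"delta_pos":[0.32,-0.97,-0.05],"dr":[0,0,0]},{"delta_pos":[0.1,-0.8,-0.05],"dr":[0,0,0]}]'
python3 -m handwheel '[{"delta_pos":[0,0,0],"dr":[0,0,0]},{"delta_pos":[0,0,0],"dr":[0,0,0]}]'
```

```text
t: 5.4
eef_pos: [0.3976, 0.3118, 0.2308]
ee_rot: [-3.141, 0.0, -1.164]
force: [0.8, -0.3, 0.2]
width: 0.0875
gripper_force: 0.0
t: 6.4
eef_pos: [0.4874, 0.0257, 0.2157]
ee_rot: [-3.141, -0.0, -1.161]
force: [-0.5, 0.1, -0.3]
width: 0.0876
gripper_force: 0.0
t: 6.6
eef_pos: [0.4868, 0.0266, 0.2157]
ee_rot: [-3.141, 0.0, -1.162]
force: [-0.1, -0.1, -0.9]
width: 0.0877
gripper_force: 0.0
```

```bash
python3 -m handwheel '[{"delta_pos":[0.18,-0.55,0],"dr":[0,0,0]},{"delta_pos":[0.18,-0.55,0],"dr":[0,0,0]},{"delta_pos":[0,0,-0.8],"dr":[0,0,0]},{"delta_pos":[0,0,-0.8],"dr":[0,0,0]},{"delta_pos":[0,0,-0.8],"dr":[0,0,0]},{"delta_pos":[0,0,-0.8],"dr":[0,0,0]},{"delta_pos":[0,0,-0.6],"dr":[0,0,0]},{"delta_pos":[0,0,-0.26],"dr":[0,0,0]},{"delta_pos":[0,0,0],"dr":[0,0,0]}]'
python3 - <<'E'
from h import *
f=grab_frame("scene");a=cv2.resize(f[200:330,210:370],None,fx=4.5,fy=4.5,interpolation=cv2.INTER_CUBIC)
cv2.imwrite("pics/s2.png",cv2.convertScaleAbs(a[:,:,::-1],alpha=1.5))
E
```

```text
t: 7.5
eef_pos: [0.4972, -0.0054, 0.0931]
ee_rot: [3.14, 0.0, -1.16]
force: [0.2, -0.1, 0.2]
width: 0.088
gripper_force: 0.0
```

View pics/s2.png

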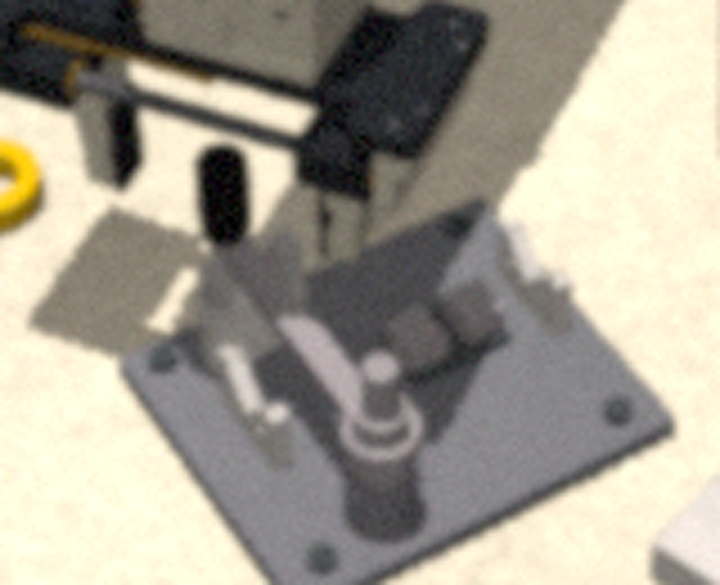

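The picture shows the knob at crop (222,195), between the fingers at (115,140) and (340,210). The post is thin above the hub. I'll close the gripper.

```bash
python3 -m handwheel '[{"delta_pos":[0,0,0],"dr":[0,0,0]},{"delta_pos":[0,0,0],"dr":[0,0,0]},{"delta_pos":[0,0,0],"dr":[0,0,0]},{"delta_pos":[0,0,0],"dr":[0,0,0]},{"delta_pos":[0,0,0],"dr":[0,0,0]},{"delta_pos":[0,0,0],"dr":[0,0,0]},{"delta_pos":[0,0,0],"dr":[0,0,0]},{"delta_pos":[0,0,0],"dr":[0,0,0]}]' 1 40
python3 -m handwheel '[{"delta_pos":[0,0,0.1],"dr":[0,0,0]},{"delta_pos":[0,0,0.1],"dr":[0,0,0]},{"delta_pos":[0,0,0.15],"dr":[0,0,0]},{"delta_pos":[0,0,0.15],"dr":[0,0,0]},{"delta_pos":[0,0,0.15],"dr":[0,0,0]},{"delta_pos":[0,0,0.1],"dr":[0,0,0]},{"delta_pos":[0,0,0],"dr":[0,0,0]}]'
```

```text
t: 8.35
eef_pos: [0.4975, -0.0059, 0.0937]
ee_rot: [3.141, 0.0, -1.161]
force: [-0.2, 0.7, 0.5]
width: 0.0293
gripper_force: 0.0
t: 9.05
eef_pos: [0.4969, -0.0061, 0.1163]
ee_rot: [3.141, 0.0, -1.161]
force: [-1.6, -0.2, -7.8]
width: 0.021
gripper_force: 40.0
```

```bash
python3 -m handwheel '[{"delta_pos":[0,0,0.07],"dr":[0,0,0]},{"delta_pos":[0,0,0.07],"dr":[0,0,0]},{"delta_pos":[0,0,0],"dr":[0,0,0]}]'; python3 -c "
import numpy as np
a=np.radians(167.9+6.5*np.arange(14));r=.1225/.03
print(np.c_[np.diff(r*np.cos(a)),np.diff(r*np.sin(a))].round(2).tolist())"
```

```text
t: 9.35
eef_pos: [0.497, -0.006, 0.1203]
ee_rot: [3.14, 0.0, -1.161]
force: [-2.2, -0.9, -9.4]
width: 0.021
gripper_force: 40.0
[[-0.07, -0.46], [-0.02, -0.46], [0.03, -0.46], [0.09, -0.46], [0.14, -0.44], [0.19, -0.42], [0.23, -0.4], [0.28, -0.37], [0.32, -0.34], [0.35, -0.3], [0.38, -0.26], [0.41, -0.21], [0.43, -0.16]]
```

```bash
python3 -m handwheel '[{"delta_pos":[-0.07,-0.46,0],"dr":[0,0,6.5]},{"delta_pos":[-0.02,-0.46,0],"dr":[0,0,6.5]},{"delta_pos":[0.03,-0.46,0],"dr":[0,0,6.5]},{"delta_pos":[0,0,0],"dr":[0,0,0]}]'
```

```text
t: 9.75
eef_pos: [0.4946, -0.0486, 0.1199]
ee_rot: [3.14, 0.001, -0.818]
force: [-4.4, -0.7, -9.0]
width: 0.0206
gripper_force: 40.0
```

```bash
python3 -m handwheel '[{"delta_pos":[0.09,-0.46,0],"dr":[0,0,6.5]},{"delta_pos":[0.14,-0.44,0],"dr":[0,0,6.5]},{"delta_pos":[0.19,-0.42,0],"dr":[0,0,6.5]},{"delta_pos":[0.23,-0.40,0],"dr":[0,0,6.5]},{"delta_pos":[0.28,-0.37,0],"dr":[0,0,6.5]},{"delta_pos":[0.32,-0.34,0],"dr":[0,0,6.5]},{"delta_pos":[0.35,-0.30,0],"dr":[0,0,6.5]},{"delta_pos":[0.38,-0.26,0],"dr":[0,0,6.5]},{"delta_pos":[0.41,-0.21,0],"dr":[0,0,6.5]},{"delta_pos":[0,0,0],"dr":[0,0,0]}]'
python3 -m handwheel '[{"delta_pos":[0,0,-0.1],"dr":[0,0,0]},{"delta_pos":[0,0,-0.15],"dr":[0,0,0]},{"delta_pos":[0,0,-0.15],"dr":[0,0,0]},{"delta_pos":[0,0,-0.15],"dr":[0,0,0]},{"delta_pos":[0,0,-0.1],"dr":[0,0,0]},{"delta_pos":[0,0,0],"dr":[0,0,0]}]'
```

```text
t: 10.75
eef_pos: [0.5667, -0.146, 0.1196]
ee_rot: [3.139, 0.005, 0.203]
force: [-6.0, -11.9, -9.5]
width: 0.0207
gripper_force: 40.0
t: 11.35
eef_pos: [0.5656, -0.1455, 0.1002]
ee_rot: [3.14, 0.005, 0.199]
force: [-6.2, -13.4, -6.0]
width: 0.0212
gripper_force: 40.0
```

```bash
python3 -m handwheel '[{"delta_pos":[0.02,0.05,-0.07],"dr":[0,0,0]},{"delta_pos":[0,0,-0.07],"dr":[0,0,0]},{"delta_pos":[0,0,0],"dr":[0,0,0]}]'
python3 -m handwheel '[{"delta_pos":[0,0,-0.05],"dr":[0,0,0]},{"delta_pos":[0,0,0],"dr":[0,0,0]}]'
```

```text
t: 11.65
eef_pos: [0.5655, -0.1456, 0.097]
ee_rot: [3.138, 0.006, 0.199]
force: [-9.9, -20.7, 1.4]
width: 0.0212
gripper_force: 40.0
t: 11.85
eef_pos: [0.5658, -0.1459, 0.0963]
ee_rot: [3.137, 0.006, 0.199]
force: [-11.3, -21.6, 5.2]
width: 0.0209
gripper_force: 40.0
```

```bash
python3 -m handwheel '[{"delta_pos":[-0.02,-0.1,0],"dr":[0,0,0]},{"delta_pos":[0,0,0],"dr":[0,0,0]},{"delta_pos":[0,0,0],"dr":[0,0,0]},{"delta_pos":[0,0,0],"dr":[0,0,0]},{"delta_pos":[0,0,0],"dr":[0,0,0]}]' -0.2 40
python3 -m handwheel '[{"delta_pos":[0,0,0.8],"dr":[0,0,0]},{"delta_pos":[0,0,0.9],"dr":[0,0,0]},{"delta_pos":[0,0,0.9],"dr":[0,0,0]},{"delta_pos":[0,0,0.9],"dr":[0,0,0]}]' -1 40
python3 - <<'E'
from h import *
f=grab_frame("top")
for n,z in [("knob",.089)]:
    for x in mark_of("top",n)[:2]:print(n,x["conf"],at_z("top",x["location"],z).round(4))
E
```

```text
t: 12.35
eef_pos: [0.5682, -0.1443, 0.0956]
ee_rot: [3.141, -0.001, 0.201]
force: [-0.8, -0.3, -0.7]
width: 0.051
gripper_force: 0.0
t: 12.75
eef_pos: [0.5677, -0.1445, 0.2014]
ee_rot: [3.142, -0.0, 0.201]
force: [0.5, 0.2, -0.5]
width: 0.0792
gripper_force: 0.0
```

```bash
python3 -m handwheel '[{"delta_pos":[-0.05,0.95,0],"dr":[0,0,-6.1]},{"delta_pos":[-0.05,0.95,0],"dr":[0,0,-6.1]},{"delta_pos":[-0.05,0.95,0],"dr":[0,0,-6.1]},{"delta_pos":[-0.05,0.95,0],"dr":[0,0,-6.1]},{"delta_pos":[-0.05,0.95,0],"dr":[0,0,-6.1]},{"delta_pos":[-0.05,0.95,0],"dr":[0,0,-6.1]},{"delta_pos":[-0.05,0.95,0],"dr":[0,0,-6.1]},{"delta_pos":[-0.05,0.95,0],"dr":[0,0,-6.1]},{"delta_pos":[-0.05,0.95,0],"dr":[0,0,-6.1]},{"delta_pos":[-0.05,0.95,0],"dr":[0,0,-6.0]}]'
python3 -m handwheel '[{"delta_pos":[-0.05,0.95,0],"dr":[0,0,0]},{"delta_pos":[-0.05,0.95,0],"dr":[0,0,0]},{"delta_pos":[-0.05,0.95,0],"dr":[0,0,0]},{"delta_pos":[-0.05,0.95,0],"dr":[0,0,0]},{"delta_pos":[-0.05,0.95,0],"dr":[0,0,0]},{"delta_pos":[-0.05,0.40,0],"dr":[0,0,0]},{"delta_pos":[0,0,0],"dr":[0,0,0]},{"delta_pos":[0,0,0],"dr":[0,0,0]}]'
python3 - <<'E'
from h import *
for c in("top","scene"):
    f=grab_frame(c)
    for n,z in [("knob",.089),("post_top",.1)]:
        for x in mark_of(c,n)[:1]:print(c,n,x["conf"],at_z(c,x["location"],z).round(4))
    if c=="top":
        a=cv2.resize(f[190:340,180:400],None,fx=3.5,fy=3.5,interpolation=cv2.INTER_CUBIC);cv2.imwrite("pics/t3.png",cv2.convertScaleAbs(a[:,:,::-1],alpha=1.4))
E
```

```text
t: 13.85
eef_pos: [0.5522, 0.1417, 0.2]
ee_rot: [-3.141, 0.0, -0.866]
force: [0.8, -0.4, -0.0]
width: 0.0877
gripper_force: 0.0
t: 14.65
eef_pos: [0.5432, 0.2944, 0.1999]
ee_rot: [3.141, -0.0, -0.862]
force: [0.1, -1.0, -0.0]
width: 0.0879
gripper_force: 0.0
top knob 0.71 [ 0.5675 -0.1481  0.089 ]
top post_top 0.83 [ 0.6232 -0.0396  0.1   ]
scene knob 0.74 [ 0.5694 -0.1474  0.089 ]
scene post_top 0.59 [ 0.62   -0.0329  0.1   ]
```

View pics/t3.png

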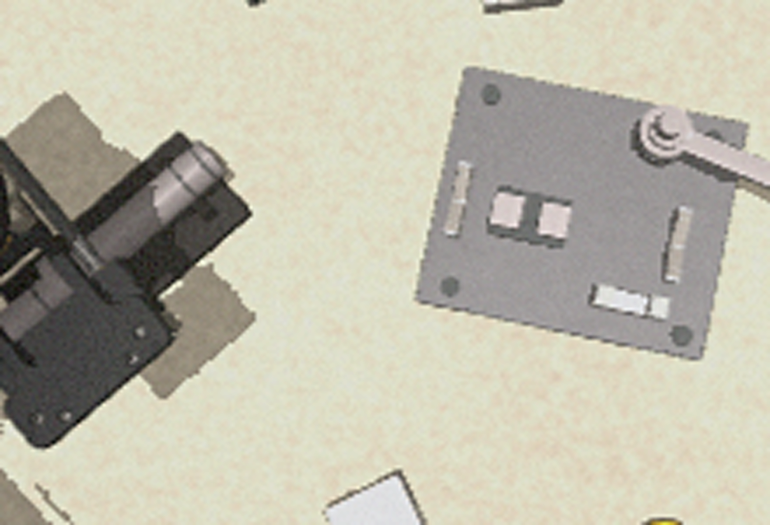

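The picture shows the bar aside, with the hub at crop (662,133). The comb blocks are at (507,210) and (554,218), and the gripper is near the adapter. Next I'll descend and grasp.

```bash
python3 -m handwheel '[{"delta_pos":[0,0.27,0],"dr":[0,0,0]},{"delta_pos":[0,0.27,-0.5],"dr":[0,0,0]},{"delta_pos":[0,0,-0.9],"dr":[0,0,0]},{"delta_pos":[0,0,-0.9],"dr":[0,0,0]},{"delta_pos":[0,0,-0.9],"dr":[0,0,0]},{"delta_pos":[0,0,-0.9],"dr":[0,0,0]},{"delta_pos":[0,0,-0.5],"dr":[0,0,0]},{"delta_pos":[0,0,-0.23],"dr":[0,0,0]},{"delta_pos":[0,0,0],"dr":[0,0,0]}]'
python3 -m handwheel '[{"delta_pos":[0,0,0],"dr":[0,0,0]},{"delta_pos":[0,0,0],"dr":[0,0,0]},{"delta_pos":[0,0,0],"dr":[0,0,0]},{"delta_pos":[0,0,0],"dr":[0,0,0]},{"delta_pos":[0,0,0],"dr":[0,0,0]},{"delta_pos":[0,0,0],"dr":[0,0,0]},{"delta_pos":[0,0,0],"dr":[0,0,0]},{"delta_pos":[0,0,0],"dr":[0,0,0]},{"delta_pos":[0,0,0],"dr":[0,0,0]},{"delta_pos":[0,0,0],"dr":[0,0,0]}]' 1 30
```

```text
t: 15.85
eef_pos: [0.5429, 0.3107, 0.0538]
ee_rot: [3.139, -0.0, -0.862]
force: [0.6, 0.2, -0.4]
width: 0.0877
gripper_force: 0.0
t: 16.85
eef_pos: [0.5413, 0.3088, 0.0548]
ee_rot: [3.136, -0.0, -0.863]
force: [-8.2, -3.8, 5.7]
width: 0.0252
gripper_force: 30.0
```

```bash
python3 -m handwheel '[{"delta_pos":[0,0,0],"dr":[0,0,0]},{"delta_pos":[0,0,0],"dr":[0,0,0]},{"delta_pos":[0,0,0.3],"dr":[0,0,0]},{"delta_pos":[0,0,0.5],"dr":[0,0,0]},{"delta_pos":[0,0,0.8],"dr":[0,0,0]},{"delta_pos":[0,0,0.9],"dr":[0,0,0]},{"delta_pos":[0,0,0.9],"dr":[0,0,0]},{"delta_pos":[0,0,0.2],"dr":[0,0,0]}]' 1 60
python3 -m handwheel '[{"delta_pos":[0.07,-0.5,0],"dr":[0,0,-4]},{"delta_pos":[0.07,-0.8,0],"dr":[0,0,-6]},{"delta_pos":[0.07,-0.95,0],"dr":[0,0,-6]},{"delta_pos":[0.07,-0.95,0],"dr":[0,0,-6]},{"delta_pos":[0.07,-0.95,0],"dr":[0,0,-6]},{"delta_pos":[0.07,-0.95,0],"dr":[0,0,-6]},{"delta_pos":[0.07,-0.95,0],"dr":[0,0,-6]},{"delta_pos":[0.07,-0.95,0],"dr":[0,0,-6]},{"delta_pos":[0.07,-0.95,0],"dr":[0,0,-4]},{"delta_pos":[0.07,-0.8,0],"dr":[0,0,-2.4]}]'
python3 -m handwheel '[{"delta_pos":[0.07,-0.7,0],"dr":[0,0,0]},{"delta_pos":[0,0,0],"dr":[0,0,0]},{"delta_pos":[0,0,0],"dr":[0,0,0]},{"delta_pos":[0,0,0],"dr":[0,0,0]}]'
python3 - <<'E'
from h import *
f=grab_frame("top");print(get_state()["moment"])
a=cv2.resize(f[190:310,270:420],None,fx=5,fy=5,interpolation=cv2.INTER_CUBIC);cv2.imwrite("pics/t4.png",cv2.convertScaleAbs(a[:,:,::-1],alpha=1.5))
E
```

```text
t: 17.65
eef_pos: [0.5449, 0.3121, 0.1667]
ee_rot: [-3.136, 0.0, -0.862]
force: [-0.1, 0.1, -4.2]
width: 0.0247
gripper_force: 59.9
t: 18.65
eef_pos: [0.5637, 0.0469, 0.162]
ee_rot: [3.14, -0.001, -1.781]
force: [0.6, 0.5, -5.3]
width: 0.0246
gripper_force: 59.9
t: 19.05
eef_pos: [0.5663, 0.0278, 0.1627]
ee_rot: [3.141, -0.0, -1.777]
force: [0.1, -0.1, -5.4]
width: 0.0246
gripper_force: 59.9
[ 0.12806088 -0.11229156  0.00317167]
```

View pics/t4.png

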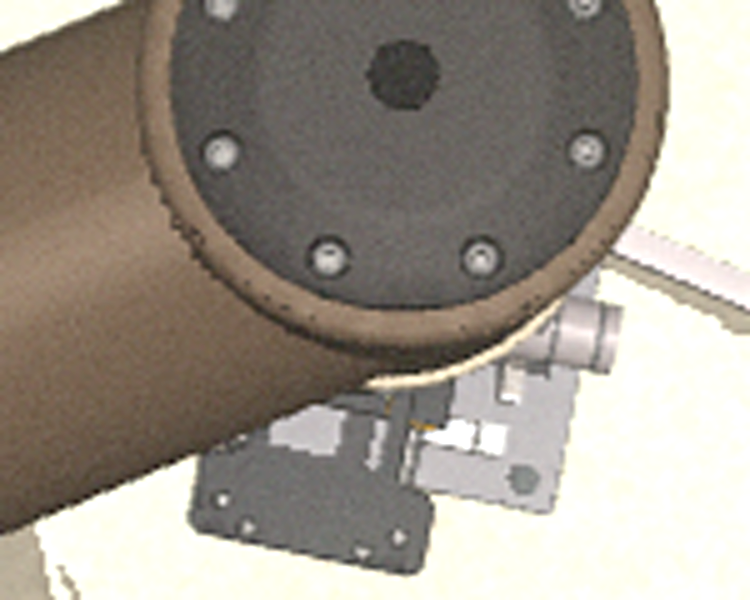

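The arm hides most of the adapter from the top. Its big end shows at crop (617,345). I'll check the scene camera.

```bash
python3 - <<'E'
from h import *
f=grab_frame("scene")
a=cv2.resize(f[160:310,220:390],None,fx=4,fy=4,interpolation=cv2.INTER_CUBIC);cv2.imwrite("pics/s4.png",cv2.convertScaleAbs(a[:,:,::-1],alpha=1.5))
y=np.array([.2054,.9787]);w=at_z("top",((617.5)/5-.5+270,(345.5)/5-.5+190),.153)[:2];print("bigend",w,"along from TCP",(w-np.array([.5663,.0278]))@y)
tcp=np.array([.5663,.0278])
# predicted pixels (in crop) if grip at adapter y=.015
for n,s in [("bigend",-.078),("flange",.038),("barrel_end",.092),("spig",.104)]:
    p=tcp+(s-.015)*y;q=proj("scene",[*p,.153]);print(n,((q-[220,160]+.5)*4).round(0))
for n in("flange","adapter_center"):print(n,[(((np.array(x["location"])-[220,160])*4).round(),round(x["conf"],2)) for x in mark_of("scene",n)[:2]])
E
```

```text
bigend [ 0.54612515 -0.06621519] along from TCP -0.09615657951897824
bigend [129. 345.]
flange [367. 242.]
barrel_end [471. 198.]
spig [494. 188.]
flange [(array([342., 229.]), 0.69), (array([ 260., 1049.]), 0.27)]
adapter_center [(array([284., 272.]), 0.98), (array([ 264., 1044.]), 0.41)]
```

View pics/s4.png

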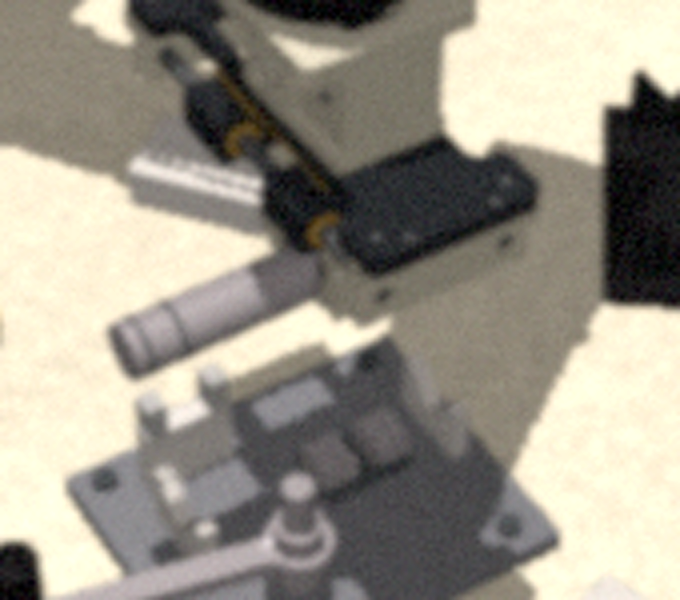

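The big end in the scene crop is at about (122,350), against (129,345) predicted. That puts the grip at adapter y of about +17 mm, and the adapter looks level. I'll go down and feel for the gap.

```bash
python3 -m handwheel '[{"delta_pos":[0,0,-0.5],"dr":[0,0,0]},{"delta_pos":[0,0,-0.8],"dr":[0,0,0]},{"delta_pos":[0,0,-0.8],"dr":[0,0,0]},{"delta_pos":[0,0,-0.6],"dr":[0,0,0]},{"delta_pos":[0,0,-0.3],"dr":[0,0,0]},{"delta_pos":[0,0,0],"dr":[0,0,0]},{"delta_pos":[0,0,0],"dr":[0,0,0]}]'
python3 -m handwheel '[{"delta_pos":[0,0,-0.06],"dr":[0,0,0]},{"delta_pos":[0,0,-0.06],"dr":[0,0,0]},{"delta_pos":[0,0,-0.06],"dr":[0,0,0]},{"delta_pos":[0,0,-0.06],"dr":[0,0,0]},{"delta_pos":[0,0,0],"dr":[0,0,0]},{"delta_pos":[0,0,0],"dr":[0,0,0]}]'
```

```text
t: 19.95
eef_pos: [0.5672, 0.0277, 0.074]
ee_rot: [-3.141, 0.0, -1.776]
force: [0.6, 0.8, -4.6]
width: 0.0243
gripper_force: 59.9
t: 20.55
eef_pos: [0.5666, 0.0273, 0.0661]
ee_rot: [3.142, -0.0, -1.777]
force: [0.4, -0.5, -5.1]
width: 0.0247
gripper_force: 59.9
```

```bash
python3 -m handwheel '[{"delta_pos":[0,0,-0.05],"dr":[0,0,0]},{"delta_pos":[0,0,-0.05],"dr":[0,0,0]},{"delta_pos":[0,0,-0.05],"dr":[0,0,0]},{"delta_pos":[0,0,-0.03],"dr":[0,0,0]},{"delta_pos":[0,0,0],"dr":[0,0,0]},{"delta_pos":[0,0,0],"dr":[0,0,0]}]'
python3 -m handwheel '[{"delta_pos":[0,0,-0.04],"dr":[0,0,0]},{"delta_pos":[0,0,0],"dr":[0,0,0]},{"delta_pos":[0,0,0],"dr":[0,0,0]}]'
```

```text
t: 21.15
eef_pos: [0.5666, 0.0274, 0.0607]
ee_rot: [3.142, -0.0, -1.777]
force: [0.1, 0.1, -4.7]
width: 0.0252
gripper_force: 59.9
t: 21.45
eef_pos: [0.5665, 0.0274, 0.0595]
ee_rot: [3.142, -0.0, -1.777]
force: [-0.0, 0.2, -5.1]
width: 0.0245
gripper_force: 59.9
```

Still free at 59.5 mm, so I'll keep going in small steps.

```bash
python3 -m handwheel '[{"delta_pos":[0,0,-0.03],"dr":[0,0,0]},{"delta_pos":[0,0,-0.03],"dr":[0,0,0]},{"delta_pos":[0,0,0],"dr":[0,0,0]},{"delta_pos":[0,0,0],"dr":[0,0,0]}]'
python3 -m handwheel '[{"delta_pos":[0,0,-0.03],"dr":[0,0,0]},{"delta_pos":[0,0,0],"dr":[0,0,0]},{"delta_pos":[0,0,0],"dr":[0,0,0]}]'; python3 -c "
from station import *;print(get_state()['moment'])"
```

```text
t: 21.85
eef_pos: [0.5665, 0.0274, 0.0577]
ee_rot: [3.141, -0.0, -1.777]
force: [-0.4, -0.6, -5.0]
width: 0.0245
gripper_force: 59.9
t: 22.15
eef_pos: [0.5665, 0.0274, 0.0568]
ee_rot: [3.142, -0.0, -1.777]
force: [-0.2, 0.0, -5.0]
width: 0.0246
gripper_force: 59.9
[ 0.09976001 -0.05910203 -0.02378399]
```

```bash
python3 -m handwheel '[{"delta_pos":[0,0,-0.03],"dr":[0,0,0]},{"delta_pos":[0,0,-0.02],"dr":[0,0,0]},{"delta_pos":[0,0,0],"dr":[0,0,0]},{"delta_pos":[0,0,0],"dr":[0,0,0]}]'
python3 -m handwheel '[{"delta_pos":[0,0,-0.02],"dr":[0,0,0]},{"delta_pos":[0,0,0],"dr":[0,0,0]},{"delta_pos":[0,0,0],"dr":[0,0,0]}]'
```

```text
t: 22.55
eef_pos: [0.5669, 0.0274, 0.0557]
ee_rot: [-3.141, 0.0, -1.777]
force: [-0.1, -0.0, -0.5]
width: 0.0245
gripper_force: 59.9
t: 22.85
eef_pos: [0.567, 0.0274, 0.0555]
ee_rot: [-3.141, 0.0, -1.777]
force: [-1.7, 0.4, 4.9]
width: 0.0246
gripper_force: 59.9
```

Contact came at 55.6 mm, which matches the seated height (61 mm would mean it was riding on the comb). I'll release gently and check.

```bash
python3 -m handwheel '[{"delta_pos":[0,0,0],"dr":[0,0,0]},{"delta_pos":[0,0,0],"dr":[0,0,0]}]' 1 5
python3 -m handwheel '[{"delta_pos":[0,0,0],"dr":[0,0,0]},{"delta_pos":[0,0,0],"dr":[0,0,0]},{"delta_pos":[0,0,0],"dr":[0,0,0]},{"delta_pos":[0,0,0],"dr":[0,0,0]},{"delta_pos":[0,0,0],"dr":[0,0,0]}]' -0.1 5
python3 -m handwheel '[{"delta_pos":[0,0,0.4],"dr":[0,0,0]},{"delta_pos":[0,0,0.9],"dr":[0,0,0]},{"delta_pos":[0,0,0.9],"dr":[0,0,0]},{"delta_pos":[0,0,0.9],"dr":[0,0,0]},{"delta_pos":[0,0,0.9],"dr":[0,0,0]},{"delta_pos":[0,-0.9,0],"dr":[0,0,8]},{"delta_pos":[0,-0.9,0],"dr":[0,0,8]},{"delta_pos":[0,-0.9,0],"dr":[0,0,8]},{"delta_pos":[0,-0.9,0],"dr":[0,0,8]},{"delta_pos":[0,-0.9,0],"dr":[0,0,8]}]' -1
python3 -m handwheel '[{"delta_pos":[0,-0.7,0],"dr":[0,0,8]},{"delta_pos":[0,-0.4,0],"dr":[0,0,8]},{"delta_pos":[0,0,0],"dr":[0,0,8]},{"delta_pos":[0,0,0],"dr":[0,0,8]},{"delta_pos":[0,0,0],"dr":[0,0,8]},{"delta_pos":[0,0,0],"dr":[0,0,8]},{"delta_pos":[0,0,0],"dr":[0,0,8]},{"delta_pos":[0,0,0],"dr":[0,0,8]},{"delta_pos":[0,0,0],"dr":[0,0,8]},{"delta_pos":[0,0,0],"dr":[0,0,0]}]'
python3 - <<'E'
from h import *
f=grab_frame("top");g=grab_frame("scene")
for c in("top","scene"):
  for n in("knob","flange","adapter_center"):
    print(c,n,[(at_z(c,x["location"],.089 if n=="knob" else .045)[:2].round(4),round(x["conf"],2)) for x in mark_of(c,n)[:1]])
a=cv2.resize(f[195:305,285:405],None,fx=3.3,fy=3.3,interpolation=cv2.INTER_CUBIC)
b=cv2.resize(g[230:340,230:350],None,fx=3.3,fy=3.3,interpolation=cv2.INTER_CUBIC)
cv2.imwrite("pics/f5.png",cv2.convertScaleAbs(np.hstack([a,b])[:,:,::-1],alpha=1.5))
E
```

```text
t: 23.05
eef_pos: [0.5667, 0.0275, 0.055]
ee_rot: [-3.141, 0.0, -1.777]
force: [-2.2, 0.7, 4.1]
width: 0.0255
gripper_force: 5.0
t: 23.55
eef_pos: [0.5666, 0.0273, 0.0547]
ee_rot: [3.142, -0.0, -1.777]
force: [-0.3, -0.1, 0.7]
width: 0.0475
gripper_force: 0.0
t: 24.55
eef_pos: [0.5665, -0.1087, 0.1759]
ee_rot: [-3.141, -0.0, -1.073]
force: [0.1, 0.8, -0.7]
width: 0.0871
gripper_force: 0.0
t: 25.55
eef_pos: [0.5666, -0.1407, 0.1757]
ee_rot: [3.141, -0.001, 0.18]
force: [-0.3, -0.7, 0.0]
width: 0.088
gripper_force: 0.0
top knob []
top flange [(array([0.7262, 0.0564]), 0.7)]
top adapter_center []
scene knob [(array([ 0.5652, -0.1464]), 0.97)]
scene flange [(array([0.569 , 0.0462]), 0.67)]
scene adapter_center [(array([0.5569, 0.0083]), 0.73)]
```

View pics/f5.png

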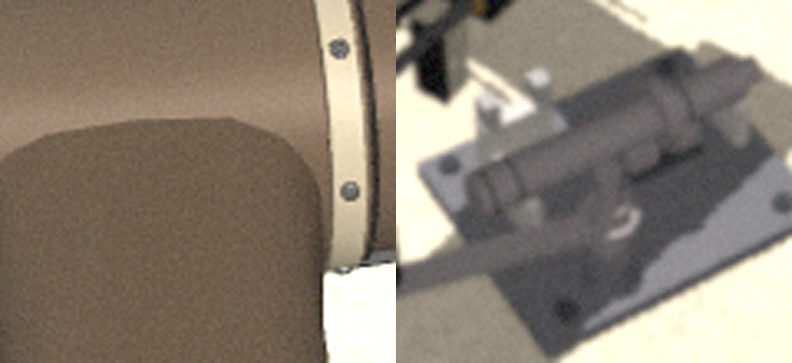

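In the right half of the picture the adapter lies in the V rests with its flange at crop (672,105), down behind the comb block, and the bar is aside. Its spigot points to the comb side. I'll grasp the knob again.

```bash
python3 -m handwheel '[{"delta_pos":[0.01,-0.16,0],"dr":[0,0,1]},{"delta_pos":[0,0,-0.7],"dr":[0,0,0]},{"delta_pos":[0,0,-0.8],"dr":[0,0,0]},{"delta_pos":[0,0,-0.8],"dr":[0,0,0]},{"delta_pos":[0,0,-0.4],"dr":[0,0,0]},{"delta_pos":[0,0,0],"dr":[0,0,0]}]'
python3 -m handwheel '[{"delta_pos":[0,0,0],"dr":[0,0,0]},{"delta_pos":[0,0,0],"dr":[0,0,0]},{"delta_pos":[0,0,0],"dr":[0,0,0]},{"delta_pos":[0,0,0],"dr":[0,0,0]},{"delta_pos":[0,0,0],"dr":[0,0,0]},{"delta_pos":[0,0,0],"dr":[0,0,0]},{"delta_pos":[0,0,0],"dr":[0,0,0]},{"delta_pos":[0,0,0],"dr":[0,0,0]},{"delta_pos":[0,0,0],"dr":[0,0,0]},{"delta_pos":[0,0,0],"dr":[0,0,0]}]' 1 40
python3 -m handwheel '[{"delta_pos":[0,0,0],"dr":[0,0,0]},{"delta_pos":[0,0,0],"dr":[0,0,0]}]'
```

```text
t: 26.55
eef_pos: [0.5658, -0.1457, 0.0921]
ee_rot: [-3.141, 0.003, 0.195]
force: [0.2, 0.3, -0.1]
width: 0.0879
gripper_force: 0.0
t: 27.55
eef_pos: [0.5666, -0.1461, 0.0938]
ee_rot: [3.141, 0.001, 0.195]
force: [-0.7, -4.3, 1.4]
width: 0.0211
gripper_force: 40.0
t: 27.75
eef_pos: [0.5665, -0.1461, 0.0938]
ee_rot: [3.141, 0.001, 0.195]
force: [-0.7, -4.7, 1.2]
width: 0.021
gripper_force: 40.0
```

```bash
python3 -m handwheel '[{"delta_pos":[0,0,0.1],"dr":[0,0,0]},{"delta_pos":[0,0,0.15],"dr":[0,0,0]},{"delta_pos":[0,0,0.15],"dr":[0,0,0]},{"delta_pos":[0,0,0.15],"dr":[0,0,0]},{"delta_pos":[0,0,0.15],"dr":[0,0,0]},{"delta_pos":[0,0,0.12],"dr":[0,0,0]},{"delta_pos":[0,0,0.05],"dr":[0,0,0]},{"delta_pos":[0,0,0],"dr":[0,0,0]}]'
python3 -m handwheel '[{"delta_pos":[-0.41,0.21,0],"dr":[0,0,-6.5]},{"delta_pos":[-0.38,0.26,0],"dr":[0,0,-6.5]},{"delta_pos":[-0.35,0.30,0],"dr":[0,0,-6.5]},{"delta_pos":[-0.32,0.34,0],"dr":[0,0,-6.5]},{"delta_pos":[-0.28,0.37,0],"dr":[0,0,-6.5]},{"delta_pos":[-0.23,0.40,0],"dr":[0,0,-6.5]},{"delta_pos":[-0.19,0.42,0],"dr":[0,0,-6.5]},{"delta_pos":[0,0,0],"dr":[0,0,0]},{"delta_pos":[0,0,0],"dr":[0,0,0]}]'
```

```text
t: 28.55
eef_pos: [0.5664, -0.1455, 0.1199]
ee_rot: [-3.142, 0.001, 0.195]
force: [-1.9, -5.2, -9.6]
width: 0.0212
gripper_force: 40.0
t: 29.45
eef_pos: [0.5019, -0.0762, 0.1198]
ee_rot: [3.142, 0.001, -0.595]
force: [-0.2, -2.1, -8.9]
width: 0.0211
gripper_force: 40.0
```

```bash
python3 -m handwheel '[{"delta_pos":[-0.14,0.44,0],"dr":[0,0,-6.5]},{"delta_pos":[-0.09,0.46,0],"dr":[0,0,-6.5]},{"delta_pos":[-0.03,0.46,0],"dr":[0,0,-6.5]},{"delta_pos":[0.02,0.46,0],"dr":[0,0,-6.5]},{"delta_pos":[0.07,0.46,0],"dr":[0,0,-6.5]},{"delta_pos":[0,0,0],"dr":[0,0,0]},{"delta_pos":[0,0,0],"dr":[0,0,0]}]'
```

```text
t: 30.15
eef_pos: [0.4972, -0.0082, 0.1197]
ee_rot: [3.142, 0.0, -1.161]
force: [1.0, -1.0, -9.2]
width: 0.021
gripper_force: 40.0
```

```bash
python3 -m handwheel '[{"delta_pos":[0.01,0.06,0],"dr":[0,0,0]},{"delta_pos":[0,0,0],"dr":[0,0,0]},{"delta_pos":[0,0,-0.1],"dr":[0,0,0]},{"delta_pos":[0,0,-0.1],"dr":[0,0,0]},{"delta_pos":[0,0,-0.1],"dr":[0,0,0]},{"delta_pos":[0,0,-0.1],"dr":[0,0,0]},{"delta_pos":[0,0,-0.06],"dr":[0,0,0]},{"delta_pos":[0,0,0],"dr":[0,0,0]},{"delta_pos":[0,0,0],"dr":[0,0,0]}]'
python3 -m handwheel '[{"delta_pos":[0,0,-0.06],"dr":[0,0,0]},{"delta_pos":[0,0,-0.06],"dr":[0,0,0]},{"delta_pos":[0,0,-0.05],"dr":[0,0,0]},{"delta_pos":[0,0,0],"dr":[0,0,0]},{"delta_pos":[0,0,0],"dr":[0,0,0]}]'
```

```text
t: 31.05
eef_pos: [0.4974, -0.0062, 0.1061]
ee_rot: [-3.141, -0.0, -1.166]
force: [1.6, -5.1, -7.6]
width: 0.021
gripper_force: 40.0
t: 31.55
eef_pos: [0.4974, -0.0062, 0.1009]
ee_rot: [-3.141, -0.0, -1.166]
force: [2.4, -4.8, -6.8]
width: 0.021
gripper_force: 40.0
```

```bash
python3 -m handwheel '[{"delta_pos":[0,-0.02,-0.04],"dr":[0,0,0]},{"delta_pos":[0,0,-0.04],"dr":[0,0,0]},{"delta_pos":[0,0,-0.03],"dr":[0,0,0]},{"delta_pos":[0,0,0],"dr":[0,0,0]},{"delta_pos":[0,0,0],"dr":[0,0,0]}]'
python3 -m handwheel '[{"delta_pos":[0,0,-0.03],"dr":[0,0,0]},{"delta_pos":[0,0,0],"dr":[0,0,0]},{"delta_pos":[0,0,0],"dr":[0,0,0]}]'
```

```text
t: 32.05
eef_pos: [0.4973, -0.0068, 0.0977]
ee_rot: [-3.142, 0.0, -1.166]
force: [1.5, -2.0, -6.9]
width: 0.0209
gripper_force: 40.0
t: 32.35
eef_pos: [0.4972, -0.0068, 0.097]
ee_rot: [-3.141, 0.0, -1.166]
force: [-0.0, -1.2, -1.6]
width: 0.0211
gripper_force: 40.0
```

The bar meets the adapter at a lift of about 3 mm, which confirms the adapter is seated. I'll release.

```bash
python3 -m handwheel '[{"delta_pos":[0,0,-0.01],"dr":[0,0,0]},{"delta_pos":[0,0,0],"dr":[0,0,0]},{"delta_pos":[0,0,0],"dr":[0,0,0]}]'
python3 -m handwheel '[{"delta_pos":[0,0,0],"dr":[0,0,0]},{"delta_pos":[0,0,0],"dr":[0,0,0]},{"delta_pos":[0,0,0],"dr":[0,0,0]},{"delta_pos":[0,0,0],"dr":[0,0,0]},{"delta_pos":[0,0,0],"dr":[0,0,0]},{"delta_pos":[0,0,0],"dr":[0,0,0]}]' -0.5 10
python3 -m handwheel '[{"delta_pos":[0,0,0.5],"dr":[0,0,0]},{"delta_pos":[0,0,0.9],"dr":[0,0,0]},{"delta_pos":[0,0,0.9],"dr":[0,0,0]},{"delta_pos":[0,0,0.9],"dr":[0,0,0]},{"delta_pos":[-0.2,0.9,0.3],"dr":[0,0,0]},{"delta_pos":[-0.2,0.9,0],"dr":[0,0,0]},{"delta_pos":[-0.2,0.9,0],"dr":[0,0,0]},{"delta_pos":[-0.2,0.9,0],"dr":[0,0,0]},{"delta_pos":[-0.2,0.9,0],"dr":[0,0,0]},{"delta_pos":[-0.2,0.9,0],"dr":[0,0,0]}]'
python3 -m handwheel '[{"delta_pos":[-0.2,0.9,0],"dr":[0,0,0]},{"delta_pos":[-0.2,0.9,0],"dr":[0,0,0]},{"delta_pos":[-0.2,0.9,0],"dr":[0,0,0]},{"delta_pos":[-0.2,0.9,0],"dr":[0,0,0]},{"delta_pos":[0,0.5,0],"dr":[0,0,0]},{"delta_pos":[0,0,0],"dr":[0,0,0]},{"delta_pos":[0,0,0],"dr":[0,0,0]}]'
python3 - <<'E'
from h import *
f=grab_frame("top");g=grab_frame("scene")
a=cv2.resize(f[195:305,285:405],None,fx=3.3,fy=3.3,interpolation=cv2.INTER_CUBIC)
b=cv2.resize(g[230:340,230:350],None,fx=3.3,fy=3.3,interpolation=cv2.INTER_CUBIC)
cv2.imwrite("pics/f6.png",cv2.convertScaleAbs(np.hstack([a,b])[:,:,::-1],alpha=1.5))
E
```

```text
t: 32.65
eef_pos: [0.4972, -0.0068, 0.0967]
ee_rot: [-3.141, 0.0, -1.166]
force: [-2.9, -1.8, 3.6]
width: 0.0209
gripper_force: 40.0
t: 33.25
eef_pos: [0.4974, -0.0068, 0.0965]
ee_rot: [-3.141, -0.0, -1.166]
force: [0.4, -0.2, 0.3]
width: 0.063
gripper_force: 0.0
t: 34.25
eef_pos: [0.4609, 0.1562, 0.2016]
ee_rot: [-3.141, 0.0, -1.166]
force: [0.8, 0.5, 0.2]
width: 0.0657
gripper_force: 0.0
t: 34.95
eef_pos: [0.4372, 0.2779, 0.2012]
ee_rot: [3.141, -0.0, -1.166]
force: [0.1, -0.4, -0.4]
width: 0.0658
gripper_force: 0.0
```

View pics/f6.png

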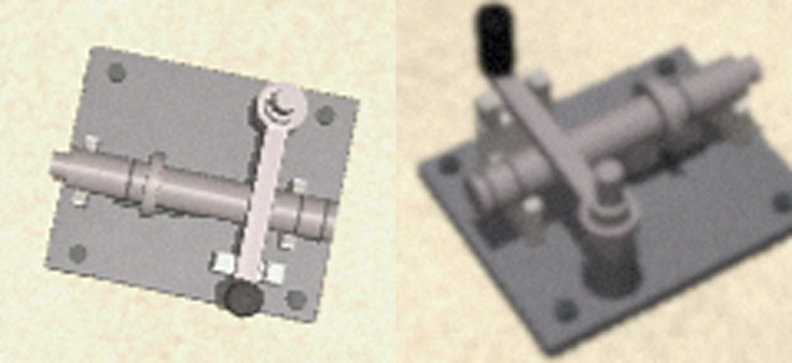

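The picture shows the adapter in the rests with its spigot to the left. The flange is at (152,183), in the gap, and the bar lies across the adapter between the ears at (222,262) and (273,272).

```bash
python3 -c "
from station import *;print(job_done())"
```

```text
the job is handed in; nothing more can be done
None
```

The job is handed in: the adapter is in the V rests with its flange in the comb's gap and small end to the left, and the bar is down on it between the fork's ears (about 3 mm lift). No verdict came back.

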